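# Clear the stamp case and hold its lid open

### The arm

A 7-joint arm with a two-finger parallel gripper is mounted at the origin on the work surface. World frame = base frame: x ahead of the robot, y to its left, z up, the work surface at z = 0. Lengths are in m, angles in degrees, forces in N, time in s.
With the tool pointing down it reaches from about 0.35 to 0.775 m from the base axis. Payload 3.1 kg.
Tool frame: the origin (TCP) lies on the centre line of the jaws, within the pads' length; the fingertips stand 17 mm ahead of it and the grasp point (between the pads) lies 2 mm behind it (robot.tip_reach is the distance from the TCP to the fingertips, in m); z points along the fingers, y is the line along which they close (so a half turn about z gives the same grasp; the last joint's range is limited). The gripper opens to 85 mm and grips with 20 to 120 N. Pads are 22 mm wide; open, the fingers measure 114 mm over their backs; the gripper's body (76 mm by 85 mm) begins 54 mm behind the grasp point. The pads swing forward as they close: fully open they stand 13 mm farther back than shut.
Start: joints at [70.262, 17.813, 0.802, 86.603, -0.252, 75.585, -1.558], TCP at [0.164, -0.525, 0.248] pointing down, gripper open.
Joint ranges: [-154.91, 154.91], [-16.99, 109.72], [-72.82, 74.43], [7.12, 147.25], [-82.49, 262.49], [11.32, 116.49], [-174.64, 174.64]. Speed limits (degrees/s): [159.86, 159.86, 180, 180, 180, 180, 180].

### API

Orientations are given as [roll, pitch, yaw] about the fixed x, y, z axes, in that order (R = Rz(yaw) Ry(pitch) Rx(roll)).
In Python, from station import robot, fingers, vision, workorder, recognise gives the robot as it stands. Calls block until the motion is done:
- robot.move_to(position, orientation): joint-space move of the TCP to a pose.
- robot.line_to(position, orientation=None, velocity=0.15, f_stop=None): straight line of the TCP; orientation=None keeps the orientation; velocity is the mean speed in m/s. With f_stop (N) it stops when the force on the tool has changed by that much, and returns True; else False.
- robot.move_j(angles): joint-space move.
- fingers.gripper_to(opening, force=None): opening from 0.0 (shut) to 1.0 (fully open); force is the grip in N (None keeps the last); returns when the fingers have stopped.
- robot.pause(seconds).
- robot.inverse_kinematics(position, orientation): joint angles nearest the present ones, or None.
- vision.grab_frame(name): name is "side" or "top" or "wrist"; returns the picture (480x640x3 uint8, red, green, blue); there is no depth.
- vision.calibration(name): a dict with "mtx" (3x3 intrinsics, pixels), "extrinsics" (4x4, takes a point from world to camera coordinates); the wrist camera has in their place "T_tool_cam" (4x4, takes a point from camera to tool coordinates, whose origin is the TCP and whose axes are the flange's). Camera axes: x right, y up, looking along -z (the intrinsics and any distortion apply to the point x, -y, -z); pixel columns grow to the right and rows downward; lengths in m; the calibration is good to about 2 mm. The wrist camera is an equidistant fisheye: a pixel r from the principal point sees the ray r / f radians off the axis. A picture is of the moment at which its call begins: read the wrist's pose just before it. calibration takes no time and is no camera call.
A pose or a line that the arm cannot do raises robot.PlanningError and nothing moves.
- workorder.close_job(): hands the job in; it is judged then, once.
Trained networks look in the newest picture that a camera, given by its name, has taken for a name from the list of things; names that differ only in an ending like _2 or _b are one class to them, and where a whole thing is asked for, a point or a joint stands for the part that bears it (a point fixed in the world has none). Each returns a list of dicts, best first, with "p" (0 to 1); they miss things now and then, are a little off and sometimes report something else, mostly with a low value. They report only what shows in the picture. A call takes as long as a camera call. They do not tell look-alikes from the thing itself.
- recognise(label, camera): "rect" ([centre column, centre row, width, height] in pixels, round what is visible of it).
Readings, each from a call of its own:
- robot.current_time_s(): time.
- robot.current_joint_positions(): joint angles.
- robot.current_dq(): joint speeds.
- robot.current_joint_torque(): joint torques, N m.
- robot.current_tool_pos(): TCP position.
- robot.current_eef_rot(): TCP orientation.
- robot.current_contact_force(): force on the tool from outside, world axes, zero at the start.
- robot.current_torque(): the same for the moment, N m.
- robot.current_finger_gap(): opening from 0.0 (shut) to 1.0 (fully open).
- robot.current_gripper_force(): force on a finger pad.
Only numpy, scipy, OpenCV 4.12 (cv2) and the standard library are available. Lean on these libraries where they do the work, as an engineer would, in place of code of your own. Each camera call takes 0.05 s, during which the arm holds its last target. There are 200 camera calls.

### The job

The blue caddy is parked on the stamp case's lid: take it by its bail and hang it by the bail on both prongs of the hook stand, clear of the case, and let it go. Then raise the lid, which has a brass handle in front, to 60 degrees from shut and keep holding it there with the fingers: it falls shut if let go, so finish while still holding it open and still. Do not tip the caddy over, and leave the steel block, the jar and the screwdriver where they are.

Things in the scene. Friction and masses are not known exactly. Their poses are not given: they have to be found in the camera images.
- case: Dark wooden stamp case, 180 (x) x 220 (y) x 70 mm high, fixed to the bench; origin at the centre of its underside. Its hinge runs along its far (+x) top edge; its front with the lid handle faces -x. Left or right on the bench, yaw up to 0.35.
- lid_angle (a joint): Angle of the case's lid in rad: 0 shut, grows as the front edge rises, stop at 1.45; 60 degrees = 1.047. Lid 180 x 220 x 8 mm, lying on the case (its top 78.5 mm above the bench when shut), about 0.4 kg with its handle, free-running hinge: it falls shut from any angle when let go.
- lid: The lid with the brass U handle on its front edge (origin on the hinge line; shut: x to the far side, z up). The round bar, 10 mm thick, 100 mm long between two side arms, parallel to the hinge, lies 45 mm in front of the edge, level with the lid, open space between. Pinched from above in the middle, the bar can turn between the fingers: the tool may stay pointing down as the lid opens.
- lid_bar (a point): Middle of the handle's round bar (its centreline); moves with the lid. Shut: 74.5 mm above the bench, 225 mm from the hinge.
- lid_hinge (a point): Middle of the hinge line (70.5 mm above the bench). Shut, the bar lies 225 mm in front of it and 4 mm above it; the bar moves on that circle about it, in the upright plane along the case x axis.
- caddy: Loose blue open caddy holding brass tags (fixed in it), 80 (x) x 120 (y) x 50 mm high, 0.18 to 0.33 kg, origin at the centre of its underside. A stiff steel bail of 8 mm round wire rises from the two ends (y = -56 and +56 mm) to a straight level bar along the caddy's y, 92 mm long, 125 mm above the underside. Starts standing on the shut lid.
- caddy_bar (a point): Middle of the bail's straight top bar (centreline), 125 mm above the caddy's underside.
- stand: Steel hook stand fixed to the bench, on the other half of the bench from the case, yaw up to 0.35. Base 160 x 140 x 12 mm; post 75 mm behind the origin (+x); from its top two level 8 mm round prongs, axes 200 mm up, run to -x at y = -30 and +30 mm as far as x = -30, then turn up to tips at x = -42, 224 mm up (highest point). Origin on the bench below the seat.
- hook_seat (a point): Where the centre of the bail's bar rests when hung squarely: midway between the prongs, 208 mm above the bench, 75 mm in front of the post; axes as the stand's, bail along y. The bail goes on from the tip side: prongs pass over the tray and under the bail. The bar may rest from 30 mm before to about 27 mm behind it.
- block: Loose dark steel bench block, 60 x 60 x 20 mm, origin under its centre; leave alone.
- jar: Loose amber glass jar with brass cap, 60 mm diameter, 75 mm high, origin under its centre; leave alone.
- screwdriver: Loose screwdriver, 170 mm long, lying on the bench between the case and the stand, pointing away from the robot, handle to its -x; leave alone.
Not all that is in view belongs to the job. There is more than one size of the stand; the job needs the middle-sized.

How it is judged:
By the outcome, as a careful person would: the job done as asked, in the order asked, and still so for the second after the job is handed in, while the arm keeps its last pose, push and grip.
It also fails if it takes over 72 s, if anything falls off the work surface, if the arm or the gripper's body presses on something with over 40 N, if the wrist force passes 120 N, or if a joint passes its speed limit or range.

## Working session

There is one attempt and no reset: what is moved stays moved. The work goes in short steps, each a Python script; the robot and the scene stay as the last script left them, time stands still between calls to the robot, and variables do not carry over. Pictures are saved under pics/ and viewed, at most 10 in all, crops included, and the job is handed in when it is done.

```bash
mkdir -p pics; ls; python3 - <<'E'
from station import robot, fingers, vision, workorder, recognise
import cv2,numpy as np
for n in ["top","side"]:
    im=vision.grab_frame(n); cv2.imwrite(f"pics/{n}0.png",im[:,:,::-1])
    c=vision.calibration(n); print(n,{k:np.round(v,4).tolist() if hasattr(v,'__len__') and not isinstance(v,str) else v for k,v in c.items()})
    for l in ["case","caddy","stand","lid","caddy_bar","lid_bar","block","jar","screwdriver"]:
        print(l,[(np.round(d["rect"]).astype(int).tolist(),round(d["p"],2)) for d in recognise(l,n)])
print(vision.calibration("wrist"),robot.current_time_s())
E
```

```text
pics
top {'mtx': [[514.2806, 0.0, 319.8354], [0.0, 514.2806, 235.358], [0.0, 0.0, 1.0]], 'extrinsics': [[-0.0142, -0.9995, -0.0299, 0.1005], [0.9981, -0.016, 0.0602, -0.461], [-0.0606, -0.029, 0.9977, -1.277], [0.0, 0.0, 0.0, 1.0]]}
case [([456, 209, 107, 101], 0.58), ([463, 209, 96, 105], 0.53)]
caddy [([473, 200, 66, 50], 0.9)]
stand [([278, 179, 62, 86], 0.8), ([177, 169, 49, 58], 0.7)]
lid [([462, 210, 97, 101], 0.56)]
caddy_bar [([473, 199, 64, 50], 0.61)]
lid_bar [([461, 207, 99, 98], 0.65)]
block [([365, 259, 22, 28], 0.6)]
jar [([355, 109, 26, 34], 0.96), ([463, 208, 94, 102], 0.7)]
screwdriver [([474, 200, 66, 51], 0.61), ([357, 186, 16, 69], 0.59), ([461, 208, 99, 104], 0.3), ([459, 208, 107, 99], 0.19)]
side {'mtx': [[508.1974, 0.0, 316.8084], [0.0, 508.1974, 245.1267], [0.0, 0.0, 1.0]], 'extrinsics': [[-0.9321, -0.3618, 0.0173, 0.4729], [0.1912, -0.4509, 0.8719, -0.1888], [-0.3076, 0.816, 0.4894, -1.1452], [0.0, 0.0, 0.0, 1.0]]}
case [([339, 231, 94, 61], 0.98)]
caddy [([341, 194, 42, 55], 0.88)]
stand [([172, 364, 80, 100], 0.82), ([246, 287, 94, 121], 0.81), ([420, 362, 164, 227], 0.7)]
lid [([340, 222, 94, 37], 0.93)]
caddy_bar [([340, 195, 49, 58], 0.78)]
lid_bar [([340, 221, 93, 35], 0.68)]
block [([358, 285, 25, 19], 0.9), ([340, 221, 101, 36], 0.63)]
jar [([223, 248, 22, 30], 0.92)]
screwdriver [([290, 271, 55, 25], 0.8)]
{'mtx': array([[371.64829954,   0.        , 311.38634929],
       [  0.        , 371.64829954, 243.33972305],
       [  0.        ,   0.        ,   1.        ]]), 'T_tool_cam': array([[ 8.08717425e-05,  9.53216013e-01,  3.02289970e-01,
         7.70136060e-02],
       [ 9.99999896e-01, -2.12545905e-04,  4.02694230e-04,
        -1.81692571e-04],
       [ 4.48105083e-04,  3.02289906e-01, -9.53215932e-01,
        -1.26912670e-01],
       [ 0.00000000e+00,  0.00000000e+00,  0.00000000e+00,
         1.00000000e+00]])} 1.0
```

View pics/top0.png

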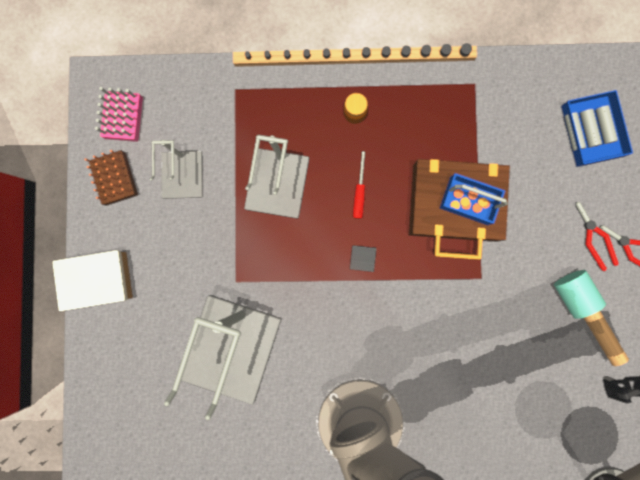

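View pics/side0.png

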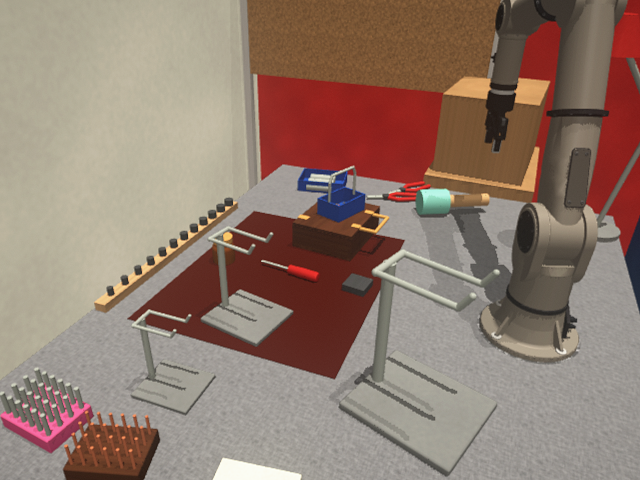

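The top view shows the case at (461,209) with the caddy on it, its handle at (459,247) and the middle stand on the mat at (278,179). The larger stand (225,350) and the smaller one (177,169) are decoys. Next I'll get rough positions and then wrist views.

```bash
cat > h.py <<'E'
from station import robot, fingers, vision, workorder, recognise
import cv2, numpy as np
from scipy.spatial.transform import Rotation as R
from scipy.optimize import least_squares
def T_tool():
    T=np.eye(4); T[:3,:3]=R.from_euler('xyz',robot.current_eef_rot(),degrees=True).as_matrix(); T[:3,3]=robot.current_tool_pos(); return T
def wcam(T): return T@vision.calibration("wrist")["T_tool_cam"]      # cam->world
def ray(name,px,T=None):
    c=vision.calibration(name); K=c["mtx"]
    u,v=(px[0]-K[0,2])/K[0,0],(px[1]-K[1,2])/K[1,1]
    if name=="wrist":
        M=wcam(T); r=np.hypot(u,v); s=np.sin(r)/r if r>1e-9 else 1.; d=np.array([u*s,-v*s,-np.cos(r)])
    else:
        M=np.linalg.inv(c["extrinsics"]); d=np.array([u,-v,-1.])
    d=M[:3,:3]@d; return M[:3,3],d/np.linalg.norm(d)
def proj(name,P,T=None):
    c=vision.calibration(name); K=c["mtx"]; E=np.linalg.inv(wcam(T)) if name=="wrist" else c["extrinsics"]
    q=np.atleast_2d(P)@E[:3,:3].T+E[:3,3]; q=q*[1,-1,-1]
    n=np.hypot(q[:,0],q[:,1])+1e-12
    s=(np.arctan2(n,q[:,2])/n if name=="wrist" else 1/q[:,2])[:,None]
    return q[:,:2]*s*K[0,0]+K[:2,2]
def at_z(o,d,z): return o+d*(z-o[2])/d[2]
def tri(rays):
    A=sum(np.eye(3)-np.outer(d,d) for o,d in rays); b=sum((np.eye(3)-np.outer(d,d))@o for o,d in rays)
    X=np.linalg.solve(A,b); return X,max(np.linalg.norm(np.cross(X-o,d)) for o,d in rays)
def shot(fn):
    T=T_tool(); im=vision.grab_frame("wrist"); cv2.imwrite(f"pics/{fn}.png",im[:,:,::-1]); np.save(f"pics/{fn}.npy",T); return im,T
E
python3 - <<'E'
from h import *
for n,px,z in [("handle",(459,256),.0745),("hl",(437,256),.0745),("hr",(481,257),.0745),("hingeL",(420,161),.078),("hingeR",(508,165),.078),("bail a",(455,185),.2),("bail b",(505,201),.2),
 ("tipL",(249,189),.22),("tipR",(279,193),.22),("postL",(258,138),.2),("postR",(286,140),.2),("jar",(356,104),.075),("block",(363,258),.02),("sd",(359,200),.02),("sd",(363,152),.0)]:
    print(n,at_z(*ray("top",px),z).round(3))
print(robot.current_eef_rot())
from station import robot
for p,y in [((.40,-.2,.40),0),((.40,.15,.42),0),((.40,-.2,.40),180),((.52,-.2,.4),180),((.52,.15,.42),180),((.45,-.3,.4),90)]:
    q=robot.inverse_kinematics(p,[180,0,y]); print(p,y,None if q is None else np.round(q))
E
```

```text
handle [ 0.405 -0.238  0.075]
hl [ 0.405 -0.186  0.075]
hr [ 0.401 -0.289  0.075]
hingeL [ 0.633 -0.151  0.078]
hingeR [ 0.62  -0.36   0.078]
bail a [ 0.555 -0.204  0.2  ]
bail b [ 0.519 -0.309  0.2  ]
tipL [0.552 0.237 0.22 ]
tipR [0.542 0.173 0.22 ]
postL [0.667 0.22  0.2  ]
postR [0.661 0.159 0.2  ]
jar [ 0.777 -0.001  0.075]
block [ 0.404 -0.013  0.02 ]
sd [ 0.549 -0.006  0.02 ]
sd [ 0.676 -0.02   0.   ]
[1.79996435e+02 1.54858998e-03 1.73554147e+01]
(0.4, -0.2, 0.4) 0 [ 39.   4. -16.  82.   1.  94. -67.]
(0.4, 0.15, 0.42) 0 [  20.    4.  -45.   81.    3.   96. -115.]
(0.4, -0.2, 0.4) 180 [ 52.   5. -31.  82.   3.  94. 112.]
(0.52, -0.2, 0.4) 180 [ 43.  21. -36.  65.  12.  98. 100.]
(0.52, 0.15, 0.42) 180 [ 12.  21. -47.  64.  15. 101.  60.]
(0.45, -0.3, 0.4) 90 [ 48.  17. -22.  68.   6.  96.  27.]
```

```bash
python3 - <<'E'
from h import *
ims=[]
for fn,p,ctr in [("c1",(.42,-.33,.40),(.51,-.25,.12)),("c2",(.56,-.33,.40),(.51,-.25,.12)),("s2",(.58,.11,.40),(.6,.19,.2)),("s1",(.46,.11,.40),(.6,.19,.2))]:
    robot.move_to(p,[180,0,90]); robot.pause(.2); im,T=shot(fn)
    for l in (["caddy","caddy_bar","lid_bar"] if fn[0]=='c' else ["stand"]):
        print(fn,l,[(np.round(d["rect"]).tolist(),round(d["p"],2)) for d in recognise(l,"wrist")])
    print(fn,"proj",proj("wrist",ctr,T).round())
for k in "cs":
    a=np.vstack([cv2.resize(cv2.imread(f"pics/{k}{i}.png"),(400,300)) for i in (1,2)])
    ims.append(a)
cv2.imwrite("pics/m1.png",np.hstack(ims)); print(robot.current_time_s())
E
```

```text
c1 caddy [([418.0, 140.0, 105.0, 126.0], 0.71)]
c1 caddy_bar [([418.0, 140.0, 107.0, 126.0], 0.56)]
c1 lid_bar [([392.0, 126.0, 192.0, 191.0], 0.57)]
c1 proj [[395. 128.]]
c2 caddy [([292.0, 139.0, 104.0, 126.0], 0.8)]
c2 caddy_bar [([292.0, 140.0, 104.0, 123.0], 0.67), ([282.0, 125.0, 196.0, 182.0], 0.65)]
c2 lid_bar [([282.0, 125.0, 199.0, 188.0], 0.87)]
c2 proj [[266. 126.]]
s2 stand [([339.0, 116.0, 157.0, 119.0], 0.7), ([70.0, 70.0, 139.0, 132.0], 0.58)]
s2 proj [[334. 125.]]
s1 stand [([106.0, 64.0, 213.0, 128.0], 0.65), ([441.0, 119.0, 186.0, 120.0], 0.58)]
s1 proj [[464. 133.]]
6.5167
```

View pics/m1.png

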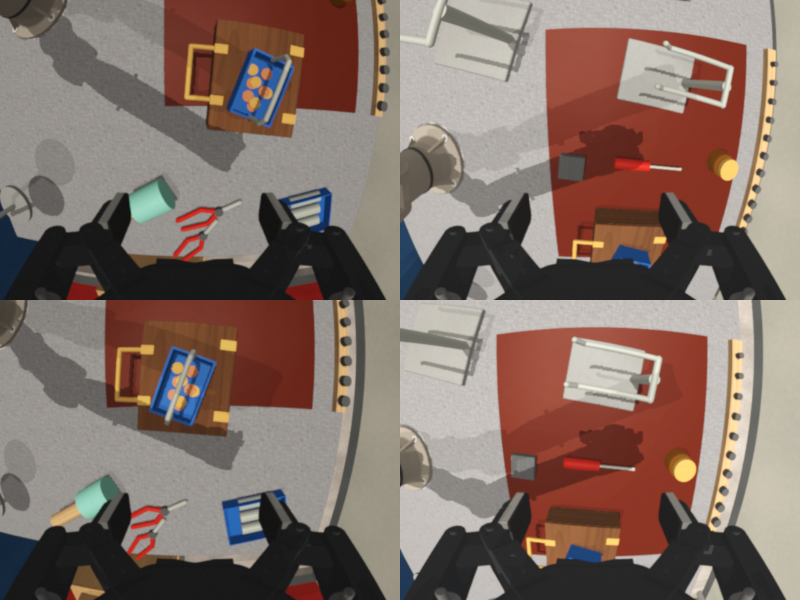

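The wrist views show case and caddy (left) and the middle stand (right) unoccluded. I'll zoom for pixel picking.

```bash
python3 - <<'E'
import cv2,numpy as np
def crop(f,x,y):
    a=cv2.resize(cv2.imread(f"pics/{f}.png")[y:y+150,x:x+200],(800,600),interpolation=cv2.INTER_CUBIC)
    for i in range(0,200,20):
        cv2.putText(a,str(x+i),(i*4,10),0,.35,(255,255,0),1); cv2.line(a,(i*4,12),(i*4,600),(255,255,0),1) if 0 else None
        cv2.line(a,(i*4,12),(i*4,18),(0,255,255),1)
    for j in range(0,150,10):
        cv2.putText(a,str(y+j),(0,j*4+4),0,.35,(255,255,0),1)
    return a
H=lambda a:cv2.resize(a,(400,300),interpolation=cv2.INTER_AREA)
cv2.imwrite("pics/z1.png",np.vstack([np.hstack([H(crop("c1",295,50)),H(crop("c2",170,50))]),np.hstack([H(crop("s1",350,45)),H(crop("s2",240,45))])]))
E
```

```text
(no output)
```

View pics/z1.png

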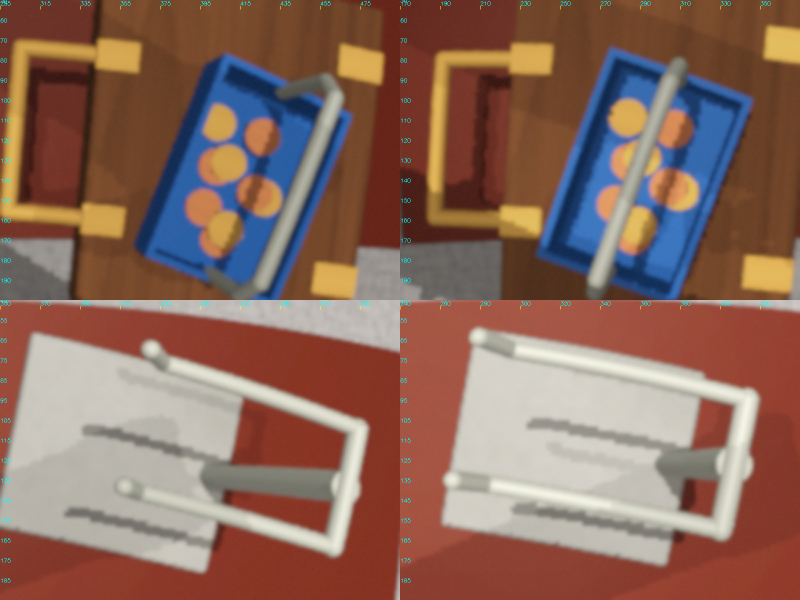

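```bash
cat > est.py <<'E'
from h import *
O={"c1":(295,50),"c2":(170,50),"s1":(350,45),"s2":(240,45)}
T={k:np.load(f"pics/{k}.npy") for k in O}
def P(k,x,y): return np.array([O[k][0]+x/2-.25,O[k][1]+y/2-.25])
def t(a,pa,b,pb): return tri([ray("wrist",P(a,*pa),T[a]),ray("wrist",P(b,*pb),T[b])])
pts={}
for n,a,pa,b,pb in [("bailU","c1",(337,95),"c2",(277,72)),("bailL","c1",(262,286),"c2",(198,288)),
 ("hU","c1",(22,50),"c2",(40,60)),("hL","c1",(12,212),"c2",(36,217)),
 ("bootU","c1",(361,62),"c2",(384,45)),("bootL","c1",(333,279),"c2",(366,274)),
 ("tipA","s1",(151,48),"s2",(78,37)),("tipB","s1",(124,187),"s2",(52,180)),("backA","s1",(358,129),"s2",(347,98)),("backB","s1",(335,248),"s2",(323,230))]:
    X,e=t(a,pa,b,pb); pts[n]=X; print(n,X.round(4),"err %.4f"%e)
for a,b in [("bailU","bailL"),("hU","hL"),("bootU","bootL"),("tipA","tipB"),("backA","backB")]:
    d=pts[a]-pts[b]; print(a,b,"len %.4f yaw %.2f mid"%(np.linalg.norm(d),np.degrees(np.arctan2(-d[0],d[1]))),((pts[a]+pts[b])/2).round(4))
for a,b in [("backA","tipA"),("backB","tipB")]:
    d=pts[a]-pts[b]; print(a,b,"len %.4f yaw %.2f"%(np.hypot(*d[:2]),np.degrees(np.arctan2(d[1],d[0]))))
E
python3 est.py
```

```text
bailU [ 0.5561 -0.2169  0.2009] err 0.0016
bailL [ 0.5211 -0.3087  0.2066] err 0.0012
hU [ 0.412  -0.1876  0.0838] err 0.0005
hL [ 0.4057 -0.285   0.0815] err 0.0003
bootU [ 0.6167 -0.1853  0.0949] err 0.0007
bootL [ 0.609  -0.323   0.0822] err 0.0005
tipA [0.5543 0.2413 0.223 ] err 0.0003
tipB [0.5433 0.182  0.2233] err 0.0001
backA [0.6692 0.2198 0.203 ] err 0.0003
backB [0.6596 0.1604 0.2026] err 0.0003
bailU bailL len 0.0984 yaw -20.86 mid [ 0.5386 -0.2628  0.2037]
hU hL len 0.0976 yaw -3.75 mid [ 0.4088 -0.2363  0.0827]
bootU bootL len 0.1385 yaw -3.20 mid [ 0.6128 -0.2541  0.0886]
tipA tipB len 0.0603 yaw -10.46 mid [0.5488 0.2117 0.2232]
backA backB len 0.0602 yaw -9.13 mid [0.6644 0.1901 0.2028]
backA tipA len 0.1169 yaw -10.58
backB tipB len 0.1183 yaw -10.54
```

```bash
python3 - <<'E'
from h import *
g=np.array([.5386,-.2628]); o=[180,0,90-20.8]
robot.move_to([*g,.32],o); fingers.gripper_to(0.6,60)
robot.line_to([*g,.2015],velocity=.12)
fingers.gripper_to(0.0,60); robot.pause(.3)
print(robot.current_finger_gap(),robot.current_gripper_force(),robot.current_tool_pos(),robot.current_contact_force())
robot.line_to([*g,.23],velocity=.06); robot.pause(.3)
print(robot.current_finger_gap(),robot.current_gripper_force(),robot.current_contact_force(),robot.current_torque())
robot.line_to([*g,.29],velocity=.12)
robot.line_to([.45,.08,.28],[180,0,79.6],velocity=.2)
robot.line_to([.462,.2275,.28],velocity=.15); robot.pause(.5)
s=vision.grab_frame("side"); t=vision.grab_frame("top"); shot("w3")
print([ (np.round(d["rect"]),d["p"]) for d in recognise("caddy","side")],robot.current_time_s(),robot.current_contact_force(),robot.current_torque())
a=cv2.resize(s[150:350,150:350],(400,400)); b=cv2.resize(t[120:320,180:380],(400,400))
cv2.imwrite("pics/v1.png",np.hstack([a,b])[:,:,::-1])
E
```

```text
0.06704949856083517 58.66940259933472 [ 0.53855959 -0.26278295  0.20200853] [-2.12955171  1.33195274  5.45613272]
0.07110735219668843 58.376542925834656 [ 0.27012254 -0.53732245 -2.62370578] [ 0.02842187 -0.01741843  0.00887813]
[(array([298., 258.,  64.,  80.]), 0.58)] 15.65 [ 0.82354062 -0.53240713 -2.49026182] [0.00266671 0.03809632 0.01160491]
```

View pics/v1.png

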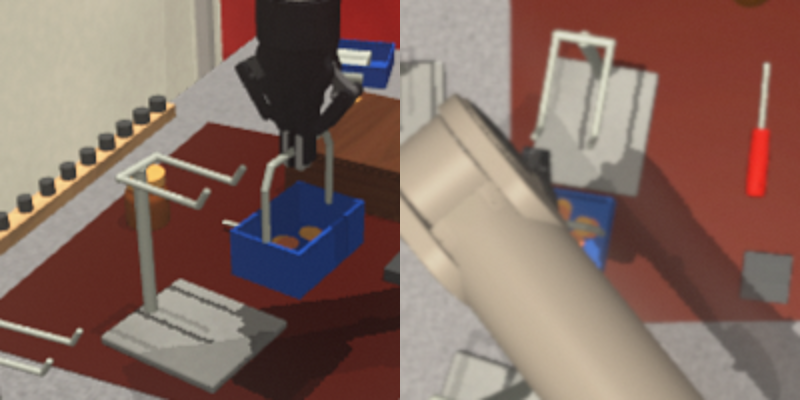

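The side view shows the caddy held level with the gripper mid-bail, squarely in front of the stand tips at about (205,200). Now I'll hang it.

```bash
python3 - <<'E'
from h import *
o=[180,0,79.6]; ax=np.array([.9836,-.1805]); seat=np.array([.5903,.2039])
robot.line_to([.462,.2275,.243],o,velocity=.1)
print(robot.line_to([*(seat-.004*ax),.243],velocity=.1,f_stop=6)); robot.pause(.3)
print(robot.current_contact_force(),robot.current_tool_pos())
print(robot.line_to([*(seat-.004*ax),.2035],velocity=.03,f_stop=4)); robot.pause(.3)
print(robot.current_contact_force(),robot.current_tool_pos(),robot.current_time_s())
s=vision.grab_frame("side"); t=vision.grab_frame("top")
a=cv2.resize(s[150:350,150:350],(400,400),interpolation=2); b=cv2.resize(t[120:320,180:380],(400,400))
cv2.imwrite("pics/v2.png",np.hstack([a,b])[:,:,::-1])
E
```

```text
False
[-0.22799472 -0.29434049 -3.08285541] [0.58617458 0.20467839 0.24318036]
True
[0.0076656  0.20304675 6.7954462 ] [0.58624422 0.20446865 0.20574556] 19.3167
```

View pics/v2.png

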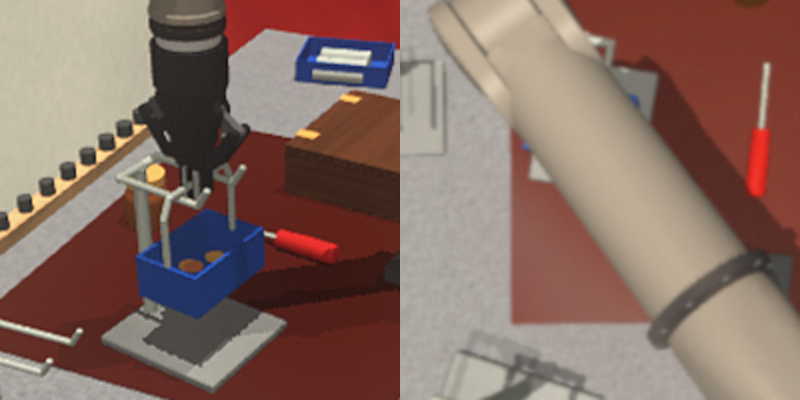

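The bail is resting on both prongs (contact at TCP z 0.2057, as expected). I'll release it, back off, and look at both the caddy and the handle.

```bash
python3 - <<'E'
from h import *
p=robot.current_tool_pos()
robot.line_to([p[0],p[1],p[2]+.0015],velocity=.02)
fingers.gripper_to(0.4,60); robot.pause(.5)
robot.line_to([p[0],p[1],.34],velocity=.1)
for fn,x in [("h1",.36),("h2",.48)]:
    robot.move_to([x,-.31,.30],[180,0,86.4]); robot.pause(.2); im,T=shot(fn)
    c=proj("wrist",(.4088,-.2363,.078),T)[0].round().astype(int); print(fn,c,recognise("lid_bar","wrist")[:1])
    x0,y0=max(c[0]-50,0),max(c[1]-75,0); cr=im[y0:y0+150,x0:x0+100]; print((x0,y0),cr.shape)
    globals()[fn]=cv2.resize(cr,None,fx=2,fy=2,interpolation=cv2.INTER_CUBIC)
s=vision.grab_frame("side"); t=vision.grab_frame("top")
a=cv2.resize(s[200:350,150:350],(400,300),interpolation=2); b=cv2.resize(t[120:270,180:380],(400,300),interpolation=2)
row=np.zeros((300,400,3),np.uint8)
row[:h1.shape[0],:h1.shape[1]]=h1; row[:h2.shape[0],200:200+h2.shape[1]]=h2
cv2.imwrite("pics/v3.png",np.vstack([np.hstack([a,b]),np.hstack([row,0*row])])[:,:,::-1])
print(robot.current_time_s())
E
```

```text
h1 [359 132] [{'rect': [455.2, 136.9, 215.1, 224.8], 'p': 0.87}]
(np.int64(309), np.int64(57)) (150, 100, 3)
h2 [233 139] [{'rect': [347.5, 139.0, 241.8, 229.2], 'p': 0.83}]
(np.int64(183), np.int64(64)) (150, 100, 3)
25.4083
```

View pics/v3.png

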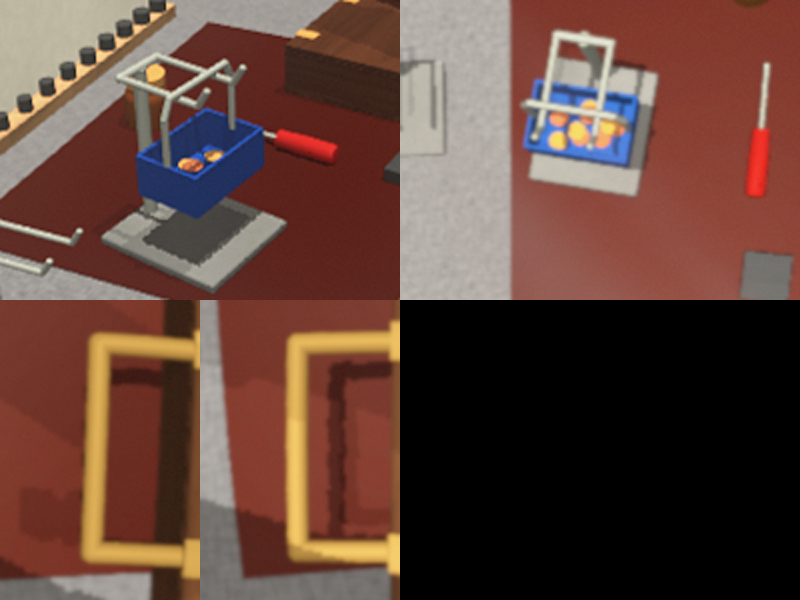

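The caddy hangs on both prongs, level and clear of the case. Handle-bar corners are at h1 (98,44)/(92,250) and h2 (97,43)/(96,250). Now I'll triangulate, grip and lift.

```bash
python3 - <<'E'
from h import *
O={"h1":(309,57),"h2":(183,64)}; T={k:np.load(f"pics/{k}.npy") for k in O}
def t(pa,pb): return tri([ray("wrist",np.array(O[k])+np.array(p)/2-.25,T[k]) for k,p in (("h1",pa),("h2",pb))])
U,e1=t((98,44),(97,43)); L,e2=t((92,250),(96,250)); d=U-L; print(U,e1,L,e2,np.linalg.norm(d),np.degrees(np.arctan2(-d[0],d[1])),(U+L)/2)
E
```

```text
[ 0.41107785 -0.18537623  0.07513428] 0.00048382737554271914 [ 0.40282289 -0.28367298  0.08057929] 0.0002288598772897639 0.09879293660404237 -4.800437030687483 [ 0.40695037 -0.23452461  0.07785678]
```

```bash
python3 - <<'E'
from h import *
m=np.array([.407,-.2345]); yaw=-4.2; o=[180,0,90+yaw]
robot.move_to([*m,.16],o); fingers.gripper_to(0.3,60)
print(robot.line_to([*m,.0725],velocity=.08,f_stop=10))
fingers.gripper_to(0.0,80); robot.pause(.3)
p=np.array(robot.current_tool_pos()); print(p,robot.current_finger_gap(),robot.current_gripper_force(),robot.current_contact_force())
u=np.array([np.cos(np.radians(yaw)),np.sin(np.radians(yaw)),0]); z=np.array([0,0,1.]); r=np.hypot(.225,.004); f0=np.arctan2(.004,.225)
for a in np.radians(np.arange(5,61,5)):
    q=p+u*r*(np.cos(f0)-np.cos(f0+a))+z*r*(np.sin(f0+a)-np.sin(f0))
    robot.line_to(q,velocity=.06)
    print(round(np.degrees(a)),np.round(robot.current_contact_force(),1),round(robot.current_finger_gap(),3))
robot.pause(.5); print(robot.current_tool_pos(),q,robot.current_contact_force(),robot.current_gripper_force(),robot.current_time_s())
s=vision.grab_frame("side"); t=vision.grab_frame("top"); im,T=shot("f1")
print([(k,recognise(k,"side")[:1]) for k in("lid_bar",)])
cv2.imwrite("pics/v4.png",np.vstack([np.hstack([cv2.resize(s[130:280,250:450],(400,300),interpolation=2),cv2.resize(t[120:270,180:380],(400,300),interpolation=2)]),np.hstack([cv2.resize(im,(400,300)),cv2.resize(s,(400,300))])])[:,:,::-1]); cv2.imwrite("pics/side_f.png",s[:,:,::-1])
E
```

```text
False
[ 0.40764488 -0.23475412  0.07315968] 0.08733369284601918 78.27522039413452 [-0.79071004  0.64114148  6.01419232]
5 [ 2.8 -0.8 -3. ] 0.09
10 [ 0.8 -0.5 -1.3] 0.086
15 [ 0.8 -2.1 -2.9] 0.086
20 [-1.3 -2.  -2.6] 0.085
25 [-5.2 -0.7  0. ] 0.082
30 [-5.5 -1.1  0.1] 0.084
35 [-8.1 -1.7  3. ] 0.083
40 [-7.4 -1.3  2.3] 0.083
45 [-9.4 -2.1  7. ] 0.081
50 [-9.4 -1.5  7.6] 0.082
55 [-8.8 -1.6 10.5] 0.084
60 [-8.4 -1.7  9.8] 0.081
[ 0.52286126 -0.24474347  0.27019483] [ 0.52329756 -0.24324712  0.26601539] [-8.34506588 -1.23147397  9.63721303] 78.44412088394165 34.4583
[('lid_bar', [{'rect': [320.7, 189.7, 57.0, 68.4], 'p': 0.62}])]
```

View pics/v4.png

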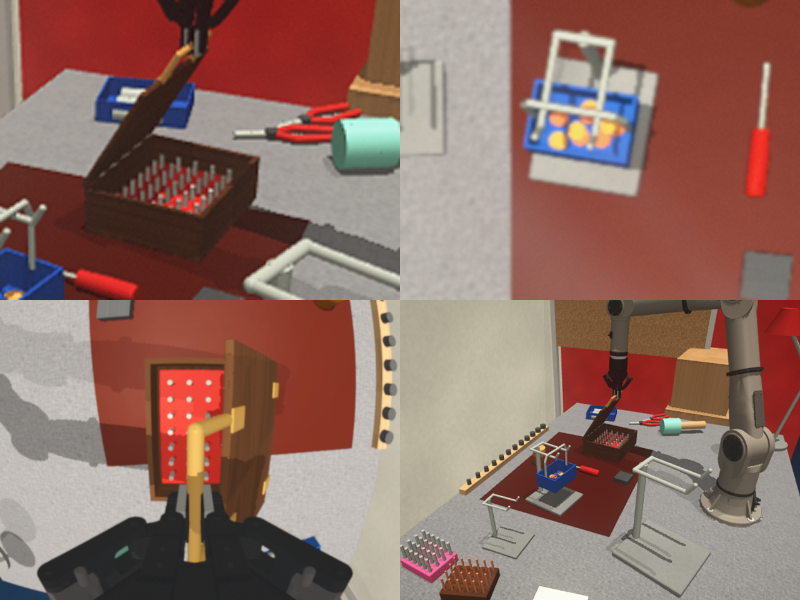

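The lid is up with the bar between the fingers, and the caddy still hangs undisturbed. I'll take one zoomed look to measure the actual lid angle.

```bash
python3 - <<'E'
import cv2,numpy as np
f=cv2.imread("pics/f1.png")[80:380,210:460]; s=cv2.imread("pics/side_f.png")[140:265,280:390]
cv2.imwrite("pics/z2.png",np.hstack([cv2.resize(f,(500,600),interpolation=2),cv2.resize(s,None,fx=2.7272,fy=2.7272,interpolation=2)[:,:300]if 0 else np.vstack([cv2.resize(s,(300,341),interpolation=2),np.zeros((259,300,3),np.uint8)])]))
E
```

```text
(no output)
```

View pics/z2.png

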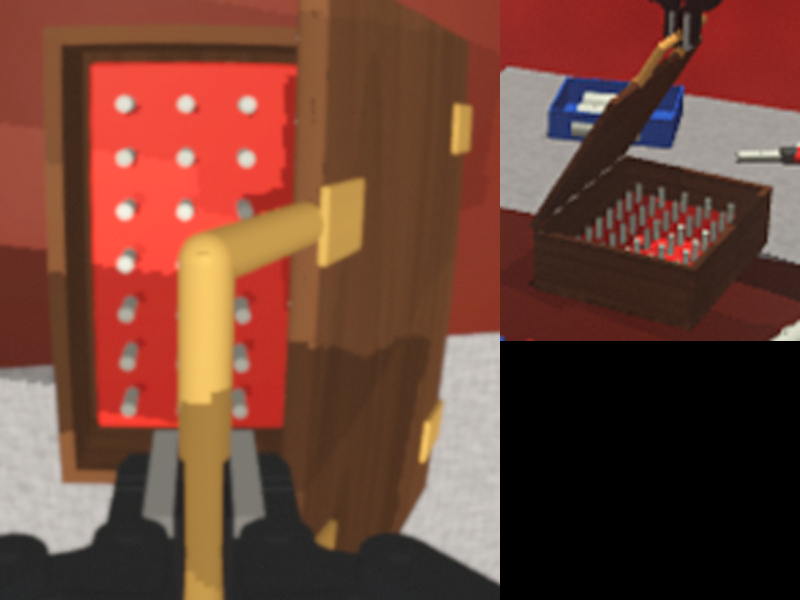

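```bash
cat > fit.py <<'E'
from h import *
T=np.load("pics/f1.npy"); w=lambda x,y:np.array([210+x/2,80+y/2]); s=lambda x,y:np.array([280+(x-500)*110/300,140+y*125/341])
def model(v):
    x,y,yaw,a=v; c,sn=np.cos(yaw),np.sin(yaw)
    W=lambda p:np.array([x+c*p[0]-sn*p[1],y+sn*p[0]+c*p[1],p[2]])
    L=lambda lx,ly,lz:W([.09+lx*np.cos(a)+lz*np.sin(a),ly,.0705-lx*np.sin(a)+lz*np.cos(a)])
    return W,L
def res(v):
    W,L=model(v); pw=lambda P:proj("wrist",P,T)[0]; ps=lambda P:proj("side",P)[0]
    r=[pw(W([-.09,.11,.07]))-w(45,28),pw(W([-.09,-.11,.07]))-w(65,482),pw(L(-.225,.05,.004))-w(205,250),
       (ps(L(-.18,.11,.004))-s(613,109)),(ps(L(0,.11,.004))-s(537,221)),(ps(W([-.09,-.11,.07]))-s(770,188))]
    e=pw(L(-.18,.06,.008)); r.append([e[0]-w(321,0)[0]])
    return np.concatenate(r)
f=least_squares(res,[.52,-.25,-.07,1.05],loss="soft_l1")
W,L=model(f.x); print(f.x.round(4),"yaw,a",np.degrees(f.x[2:]).round(2)); print(res(f.x).round(1))
print("hinge",W([.09,0,.0705]),"bar",L(-.225,0,.004)); b=L(-.225,0,.004)
E
python3 fit.py
```

```text
[ 0.5431 -0.2461 -0.0795  1.0393] yaw,a [-4.55 59.55]
[-0.3 -0.9  0.1 -0.5 -0.   0.6 -0.8 -3.3 -3.5  1.8 -0.6 -1.7 -0.3]
hinge [ 0.63285746 -0.25323836  0.0705    ] bar [ 0.52262533 -0.24446152  0.26649195]
```

```bash
python3 - <<'E'
from h import *
print(robot.current_finger_gap(),robot.current_gripper_force(),np.abs(robot.current_dq()).max(),robot.current_time_s()); print(workorder.close_job())
E
```

```text
0.08640834435912734 78.4450113773346 0.1082151961213573 34.6583
the job is handed in; nothing more can be done
None
```

The job is handed in at about 35 s: the caddy hangs by its bail on both prongs of the middle-sized stand, and the fingers are holding the lid still at about 59.5° by my camera fit, roughly ±1°.

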